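Set up a roller for the light-gap check in the V-rest

TASK

Take the white panel out of its rack and lean it, squarely and centred and about 20 degrees off upright, against the bar of the grey prop, on the side facing the V-rest, with its lower edge on the bench, and let go of it, so that it makes a bright background. Then lift the roller out of its wooden cradle and seat it centred along the V-rest, fully down on both sloping flanks, and finish while holding it pressed evenly down there with about 20 N: do not let go at the end. Leave the panel leaning and the mould disc, bottle and brush where they are.

Things in the scene. Friction and masses are not known exactly. Their poses are not given: they have to be found in the camera images.
- panel: Loose flat white plastic panel, 120 wide (own x) x 8 thick (own y) x 150 tall (own z), mm, about 0.16 kg. Origin: centre of its lower edge face. It starts upright in the rack, lower edge 10 mm above the bench, upper edge at 160 mm; grip it by the upper edge across its thickness.
- rack: Fixed plywood rack, 150 (own x) x 60 (own y) mm, that holds the panel upright in a slot 12 mm wide along own x; slot floor 10 mm above the bench, slot walls up to 45 mm. Origin: on the bench under the slot's middle, z up. It stands to the far left or far right of the work area, the cradle on the other side.
- prop: Fixed grey bench stop: level bar 110 mm long (own x), 64 to 80 mm above the bench, on two legs, base plate behind. Origin: on the bench under the middle of the bar's front face; z up, own y points away from the V-rest. Panel stands on the -y side (bare bench), top leaning to +y; with its lower back edge 29 mm in front of the bar's face it leans 20 degrees on the bar's upper front edge.
- roller: Loose machine roller, about 0.35 kg: smooth aluminium barrel 36 mm in diameter and 130 mm long with a thin steel journal (16 mm diameter, 17 mm long) at each end, 164 mm overall. Origin: its centre, on the axis; own y is the axis (it may be turned about that axis by any angle). It starts level with its axis 45 mm above the bench.
- cradle: Fixed plywood cradle, 70 (own x) x 170 (own y) mm; two notched end plates 10 mm thick, 74 mm either side of the middle and up to 51 mm high, carry the roller by its journals along own y. Between them the space is free down to the 10 mm base board. Origin: on the bench under its middle, z up.
- vrest: Fixed steel base plate, 80 (own x) x 110 (own y) x 12 mm, with two 90 degree V-blocks 64 mm wide, 20 thick, 49 high, centred 38 mm either side of the middle; 56 mm gap between them free for fingers. Origin: on the bench under the middle, z up; own y is the V's axis and points to the prop, 150 to 170 mm away. A seated roller's axis lies along own y at x = 0, 52 mm above the bench.
- near_flank: The sloping face strips of the V-rest on its own -x side (fixed, both V-blocks' strips together, 45 degrees). Origin: middle of the line where the seated roller touches: 12.7 mm to -x of the V-rest's middle, 39.3 mm above the bench.
- far_flank: The same on the V-rest's own +x side, mirrored: touching line 12.7 mm to +x, 39.3 mm above the bench.
- mould: Bystander: loose yellow rubber mould disc, 170 mm diameter, 24 mm thick, with a centre hole. Origin: centre of underside.
- bottle: Bystander: loose white plastic bottle, 56 mm diameter, 120 mm tall. Origin: centre of underside.
- brush: Bystander: loose hand brush, about 170 mm long, lying on the bench.

How it is judged:
On the way, in this order (a step that is already met when the one before it is completed fails the run):
1. the panel leans on the prop's bar, its foot on the bench, released (angle between panel's own z axis and vertical between 0.157 and 0.6 rad and angle between the x axis of panel and the x axis of prop, either way round below 0.21 rad and x of panel in the frame of prop between -0.03 and 0.03 m and y of panel in the frame of prop between -0.085 and -0.005 m and height (world z) of panel between -0.01 and 0.012 m and contact force between panel and prop above 0.05 N and contact force between the fingers and panel below 0.05 N and linear speed of panel below 0.03 m/s), for 0.3 s.
2. the roller is lifted out of its cradle, the panel still leaning (horizontal distance between roller and cradle above 0.06 m and angle between panel's own z axis and vertical between 0.157 and 0.6 rad), for 0.1 s.
3. the roller sits in the V-rest and is pressed onto both flanks (x of roller in the frame of vrest between -0.003 and 0.003 m and y of roller in the frame of vrest between -0.013 and 0.013 m and z of roller in the frame of vrest between 0.049 and 0.0545 m and angle between the y axis of roller and the y axis of vrest, either way round below 0.04 rad and contact force between roller and near_flank above 4 N and contact force between roller and far_flank above 4 N and contact force between the fingers and roller above 4 N and linear speed of roller below 0.02 m/s), for 0.2 s.
At the end, for the whole second after the job is handed in: Panel leans 9-34 deg on the prop bar, foot on the bench, within 12 deg and 30 mm of square and centred, untouched. Roller within 3 mm sideways, 13 mm lengthwise, 2.3 deg of its seat, axis 49-54.5 mm up, at rest, fingers on it, over 4 N on each (weight alone gives at most 3) flank (all of step 1 and all of step 3); the arm keeps its last pose, push and grip.
It fails at once if the mould is pushed more than 25 mm away (distance of mould from where it was at the start of the episode above 0.025 m).
It fails at once if the bottle is pushed more than 25 mm away (distance of bottle from where it was at the start of the episode above 0.025 m).
It fails at once if the brush is pushed more than 25 mm away (distance of brush from where it was at the start of the episode above 0.025 m).
It fails at once if the roller is forced into the V-rest with more than 80 N on a flank (contact force between roller and near_flank above 80 N or contact force between roller and far_flank above 80 N).
It also fails if it takes over 67 s, if anything falls off the work surface, if the arm or the gripper's body presses on something with over 40 N, if the wrist force passes 120 N, or if a joint passes its speed limit or range.

ROBOT

A 6-joint arm with a two-finger parallel gripper is mounted at the origin on the work surface. World frame = base frame: x ahead of the robot, y to its left, z up, the work surface at z = 0. Lengths are in m, angles in rad, forces in N, time in s.
With the tool pointing down it reaches from about 0.35 to 0.975 m from the base axis. Payload 4.9 kg.
Tool frame: the origin (TCP) lies at the very end of the fingers, on their centre line; the grasp point (between the pads) lies 19 mm behind it; z points along the fingers, y is the direction in which the jaws open and shut (so a half turn about z gives the same grasp; the last joint's range is limited). The gripper opens to 85 mm and grips with 20 to 120 N. Pads are 22 mm wide; open, the fingers measure 114 mm over their backs; the gripper's body (76 mm by 85 mm) begins 54 mm behind the grasp point. The pads swing forward as they close: fully open they stand 13 mm farther back than shut.
Start: joints at [1.165, 0.053, 1.613, -0, 1.476, -0.119], TCP at [0.177, 0.599, 0.231] pointing down, gripper open.
Joint ranges: [-3.01, 3.01], [-1.01, 2.22], [0.06, 2.58], [-1.02, 4.17], [0.09, 2.62], [-3.14, 3.14]. Speed limits (rad/s): [2.57, 2.57, 3.14, 3.14, 3.14, 3.14].

INTERFACE

Orientations are given as a unit quaternion [w, x, y, z].
In Python, from plant import state, grab_frame, camera_model, job_done, search_frame, masks_of, place_of gives the robot as it stands.
- The arm moves only by the tool drive_tool, never from a script. Its argument "series" is a list of rows, each a list of 2 entries, a list of its own where there are three numbers: the shift along the world's x, y, z in m, then the turn, a rotation vector about the world's x, y, z in degrees. A call has 1 to 8 rows; each row is the pose to reach, as a shift and turn from the pose commanded when the call began; what a row does not reach only later rows make up. A row lasts 1/10 s, in which the tool goes at most 50 mm and 8.59 degrees, less where a joint would pass 70% of its speed; a pose out of reach is approached as far as the arm can. A call with a gripper value outside its range is refused whole. "fingers" is the closure, from -1 (fully open) to 1 (shut), so that 0 is half open, set as the call begins (left out, the last holds). The fingers move at their own pace and stop on an object; the grip force is fixed at half the most. Time passes only in rows, so rows that repeat a pose let the fingers close. It gives the time, the measured TCP pose, the force and the opening at its end, in the units of the state.
- state(): the state, without advancing time (a new reading comes with each control period).
- grab_frame(name): name is "scene" or "side" or "wrist"; returns the picture (420x560x3 uint8, red, green, blue); there is no depth.
- camera_model(name): a dict with "fovy" (degrees; the focal length in pixels is half the picture's height over the tangent of half this angle, whatever the lens; pixels are square), "cx", "cy" (the principal point, pixels), "rvec" (rotation vector, rad) and "tvec" (3), from world to camera coordinates, as OpenCV has them. Camera axes: x right, y down, z forward; pixel columns grow to the right and rows downward; lengths in m; the calibration is good to about 2 mm. A picture is of the moment at which its call begins: read the wrist's pose just before it. camera_model takes no time and is no camera call; for the wrist camera it gives the pose at the moment of the call.
- job_done(): hands the job in, once; it reports no verdict.
Trained networks look in the newest picture that a camera, given by its name, has taken for a name from the list of things; names that differ only in an ending like _2 or _b are one class to them, and where a whole thing is asked for, a point or a joint stands for the part that bears it (a point fixed in the world has none). Each returns a list of dicts, best first, with "confidence" (0 to 1); they miss things now and then, are a little off and sometimes report something else, mostly with a low value. They report only what shows in the picture. A call takes as long as a camera call.
- search_frame(camera, name): "location" ([x, y, z] in m, in world coordinates, good to about 4 mm: the middle of the surface that is visible of it).
- masks_of(camera, name): "pixels" (420x560 bool, what is visible of it).
- place_of(camera, name): "location" ([x, y, z] in m, in world coordinates, good to about 4 mm: a listed point, or the origin of a listed thing).
The state is a dict: "time": time; "joint_pos": joint angles; "joint_vel": joint speeds; "joint_efforts": joint torques, N m; "tool_pos": TCP position; "tool_rot": TCP orientation; "contact_force": force on the tool from outside, world axes, zero at the start; "ft_torque": the same for the moment, N m; "gripper_width": opening from 0.0 (shut) to 1.0 (fully open).
Only numpy, scipy, OpenCV 4.12 (cv2) and the standard library are available. Lean on these libraries where they do the work, as an engineer would, in place of code of your own. Each camera call takes 0.05 s, during which the arm holds its last target.

## Working session

There is one attempt and no reset: what is moved stays moved. The work goes in short steps, Python scripts to look and compute and a tool call to move; the robot and the scene stay as the last step left them, time stands still between calls to the robot, and variables do not carry over. Pictures are saved under pics/ and viewed, and the job is handed in when it is done.

Besides the shell and the picture viewer there is one more tool, called after ">>>" by a JSON object that holds its "op" and its "data", one argument or row to a line. drive_tool: Moves the arm, as the interface text tells. Its arguments: {"type":"object","properties":{"series":{"type":"array","items":{"type":"array"}},"fingers":{"type":"number"}},"required":["series"]}

```bash
ls; mkdir -p pics; python3 - <<'E'
from plant import *
import cv2
print(state())
for n in ["scene","side","wrist"]:
    f=grab_frame(n); cv2.imwrite(f"pics/{n}0.png",f[:,:,::-1]); print(n,camera_model(n))
for c in ["scene","side"]:
  for n in ["panel","rack","prop","roller","cradle","vrest","near_flank","far_flank","mould","bottle","brush"]:
    r=place_of(c,n)
    print(c,n,[(d["location"],round(d["confidence"],2)) for d in r[:2]])
print(state()["time"])
E
```

```text
pics
{'time': 0.0, 'joint_pos': array([ 1.16500679e+00,  5.33369932e-02,  1.61428959e+00, -1.21423969e-05,
        1.47598321e+00, -1.18978267e-01]), 'joint_vel': array([-6.01419327e-04, -8.85158394e-04, -2.71360161e-05, -4.91481378e-04,
       -5.57059314e-05,  7.55765725e-05]), 'joint_efforts': array([-2.10540944e-03, -3.93676364e+01, -3.70172346e+01, -1.84376822e-04,
        7.01161829e-03,  7.47209356e-06]), 'tool_pos': array([0.17655415, 0.59890157, 0.23007796]), 'tool_rot': array([-2.55770764e-04,  1.42913966e-01,  9.89734601e-01, -9.75621430e-04]), 'contact_force': array([ 0.48819047, -0.27303382,  0.55634266]), 'ft_torque': array([ 0.03217447,  0.03274059, -0.02813882]), 'gripper_width': 0.9981879731586298}
scene {'fovy': 49.973774106743406, 'cx': 279.48816691754166, 'cy': 216.4481568250693, 'rvec': array([ 2.04618731,  0.88014522, -0.45819837]), 'tvec': array([-0.42254598, -0.22027586,  1.46308821])}
side {'fovy': 45.31543320164431, 'cx': 276.40436339857456, 'cy': 206.12789212600822, 'rvec': array([ 2.07575205, -0.30509041,  0.19309438]), 'tvec': array([-0.6227036 ,  0.14215
[... 676 characters left out ...]
ene mould [([0.8031, -0.0352, -0.0042], 0.71)]
scene bottle [([0.7611, 0.1719, -0.0015], 0.76)]
scene brush [([0.7438, -0.2253, -0.0004], 0.97)]
side panel [([0.5099, 0.3619, 0.01], 0.79)]
side rack [([0.5176, 0.365, -0.002], 0.77)]
side prop [([0.5682, 0.131, 0.0007], 0.95)]
side roller [([0.7612, 0.1745, 0.0017], 0.68), ([0.5667, -0.3638, 0.0438], 0.67)]
side cradle [([0.5658, -0.3559, 0.0006], 0.97)]
side vrest [([0.5167, -0.0349, -0.0021], 0.82)]
side near_flank [([0.5068, -0.0313, 0.0415], 0.75)]
side far_flank [([0.5288, -0.0383, 0.0428], 0.61)]
side mould [([0.7984, -0.0355, 0.002], 0.63)]
side bottle [([0.7622, 0.1782, 0.0054], 0.82)]
side brush [([0.7447, -0.23, 0.0002], 0.71)]
1.25
```

View pics/scene0.png

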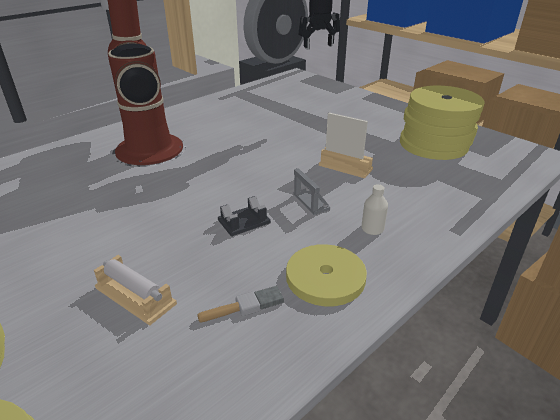

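View pics/side0.png

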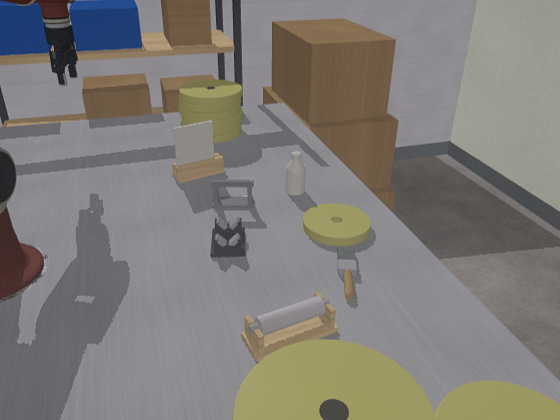

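View pics/wrist0.png

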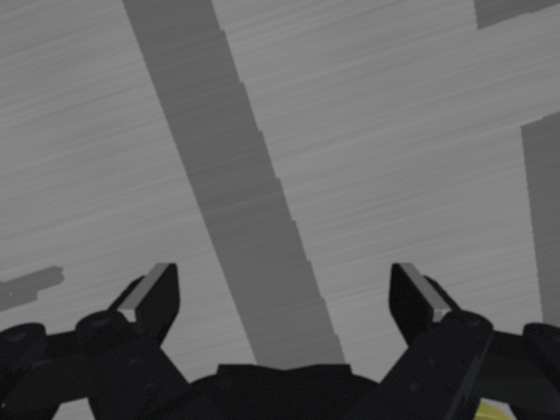

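The scene picture shows the panel in the rack at (345,145), the prop at (310,190), the V-rest at (243,215) and the roller in its cradle at (135,285). The networks agree with these. Next I'll work out yaw angles from the masks and plan a wrist view.

```bash
cat > h.py <<'E'
import numpy as np, cv2
from plant import *
from scipy.spatial.transform import Rotation as R
def K(m):
    f=210/np.tan(np.radians(m["fovy"])/2); return np.array([[f,0,m["cx"]],[0,f,m["cy"]],[0,0,1]])
def proj(m,P):
    p=cv2.projectPoints(np.asarray(P,float).reshape(-1,1,3),m["rvec"],m["tvec"],K(m),None)[0]; return p.reshape(-1,2)
def cam(m):
    Rm=cv2.Rodrigues(m["rvec"])[0]; return -Rm.T@m["tvec"],Rm
def onplane(m,uv,z):
    c,Rm=cam(m); uv=np.atleast_2d(uv).astype(float)
    d=(np.c_[uv,np.ones(len(uv))]@np.linalg.inv(K(m)).T)@Rm
    return c+d*((z-c[2])/d[:,2])[:,None]
def toolR():
    q=state()["tool_rot"]; return R.from_quat([q[1],q[2],q[3],q[0]])
def save(n,name):
    f=grab_frame(n); cv2.imwrite(f"pics/{name}.png",f[:,:,::-1]); return f
E
python3 - <<'E'
from h import *
m=camera_model("wrist"); c,Rm=cam(m); T=toolR(); s=state()
print("cam in tool",T.inv().apply(c-s["tool_pos"]), "axes(rows cam x,y,z in tool)",T.inv().apply(Rm))
for n in ["panel","roller","prop","vrest"]:
  for cn in ["scene","side"]:
    r=masks_of(cn,n)
    if r:
        mk=r[0]["pixels"].astype(np.uint8); k=cv2.findContours(mk,0,2)[0]; k=max(k,key=cv2.contourArea)
        q=cv2.approxPolyDP(k,3,True)[:,0]
        print(n,cn,r[0]["confidence"],mk.sum(),q.tolist())
E
```

```text
cam in tool [ 0.06628186  0.00072949 -0.14320095] axes(rows cam x,y,z in tool) [[-0.00138773  0.99999851  0.00102958]
 [-0.96444866 -0.00106631 -0.26426814]
 [-0.26426665 -0.00135971  0.9644487 ]]
panel scene 0.93 1421 [[329, 114], [326, 148], [362, 157], [367, 122]]
panel side 0.94 1498 [[210, 121], [173, 129], [176, 165], [213, 157]]
roller scene 0.84 1041 [[104, 264], [110, 277], [141, 297], [160, 298], [158, 286], [113, 260]]
roller side 0.83 1483 [[329, 300], [314, 297], [258, 316], [249, 330], [259, 328], [269, 334], [324, 313]]
prop scene 0.94 955 [[296, 168], [294, 196], [312, 214], [327, 211], [329, 206], [319, 195], [318, 186]]
prop side 0.68 807 [[212, 182], [214, 207], [252, 207], [250, 181]]
vrest scene 0.73 1164 [[255, 196], [248, 199], [246, 208], [235, 212], [227, 205], [221, 207], [219, 220], [231, 235], [270, 221], [265, 206]]
vrest side 0.68 1222 [[218, 217], [212, 230], [211, 256], [244, 256], [241, 220], [236, 217], [227, 223]]
```

```bash
python3 - <<'E'
from h import *
a=onplane(camera_model("side"),[[173,129],[210,121]],.16); b=onplane(camera_model("scene"),[[329,114],[367,122]],.16)
for p in (a,b):
  d=p[1]-p[0]; print(p.round(3).tolist(),np.linalg.norm(d),np.degrees(np.arctan2(d[1],d[0])))
E
```

```text
[[0.448, 0.33, 0.16], [0.56, 0.365, 0.16]] 0.11684113290005359 17.760903495344074
[[0.463, 0.339, 0.16], [0.572, 0.373, 0.16]] 0.11431733392885306 17.019480183390467
```

>>> {"op": "drive_tool", "data": {
  "series": [
    [[0.045, -0.03, 0.02], [0, 0, 6]],
    [[0.085, -0.06, 0.03], [0, 0, 12]],
    [[0.125, -0.09, 0.04], [0, 0, 18]],
    [[0.165, -0.12, 0.04], [0, 0, 24]],
    [[0.205, -0.15, 0.04], [0, 0, 30]],
    [[0.245, -0.18, 0.04], [0, 0, 33]],
    [[0.285, -0.205, 0.04], [0, 0, 33]],
    [[0.325, -0.23, 0.04], [0, 0, 33]]
  ]
}}

```text
time: 2.45
tool_pos: [0.5001, 0.37, 0.2716]
tool_rot: [0.0, -0.144, 0.99, 0.0]
contact_force: [0.3, 1.3, -0.2]
gripper_width: 0.998
```

>>> {"op": "drive_tool", "data": {
  "series": [
    [[0.009, -0.007, 0], [0, 0, 0]],
    [[0.009, -0.007, 0], [0, 0, 0]],
    [[0.009, -0.007, 0], [0, 0, 0]]
  ]
}}

```text
time: 2.75
tool_pos: [0.5069, 0.365, 0.2712]
tool_rot: [-0.0, -0.144, 0.99, 0.0]
contact_force: [0.0, 0.0, -0.6]
gripper_width: 0.998
```

```bash
python3 - <<'E'
from h import *
s=state(); print(s["time"],s["tool_pos"],s["tool_rot"],s["joint_pos"])
m=camera_model("wrist"); save("wrist","w1")
for n in ["panel","rack"]:
    r=masks_of("wrist",n)
    for d in r[:1]:
        k=max(cv2.findContours(d["pixels"].astype(np.uint8),0,2)[0],key=cv2.contourArea)
        print(n,d["confidence"],cv2.approxPolyDP(k,4,True)[:,0].tolist())
    print([ (d["location"],d["confidence"]) for d in place_of("wrist",n)])
E
```

```text
2.75 [0.50692277 0.36495285 0.27119313] [-3.68643830e-04 -1.44283389e-01  9.89536312e-01  2.36039363e-04] [ 5.04594258e-01  3.16382514e-02  1.56840394e+00  7.01731964e-04
  1.54207433e+00 -1.35579992e+00]
panel 0.68 [[284, 122], [276, 129], [278, 280], [284, 277]]
[([0.5116, 0.3633, 0.0106], 0.73)]
rack 0.83 [[258, 115], [255, 236], [266, 252], [274, 251], [275, 126], [284, 121], [286, 250], [295, 252], [305, 236], [308, 117]]
[([0.5186, 0.3636, 0.0011], 0.78)]
```

View pics/w1.png

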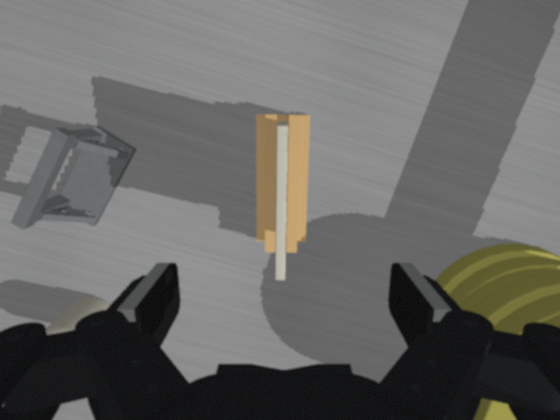

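```bash
python3 - <<'E'
from h import *
m=camera_model("wrist")
p=onplane(m,[[281,279],[282.5,125]],.16); d=p[0]-p[1]; print(p,np.linalg.norm(d),np.degrees(np.arctan2(d[1],d[0])),p.mean(0))
f=cv2.imread("pics/w1.png")[110:240,0:150]; cv2.imwrite("pics/w1c.png",cv2.resize(f,None,fx=5,fy=5,interpolation=2)[:600])
E
```

```text
[[0.56609224 0.38087022 0.16      ]
 [0.45137872 0.34803534 0.16      ]] 0.11932024214891454 15.97290917310721 [0.50873548 0.36445278 0.16      ]
```

View pics/w1c.png

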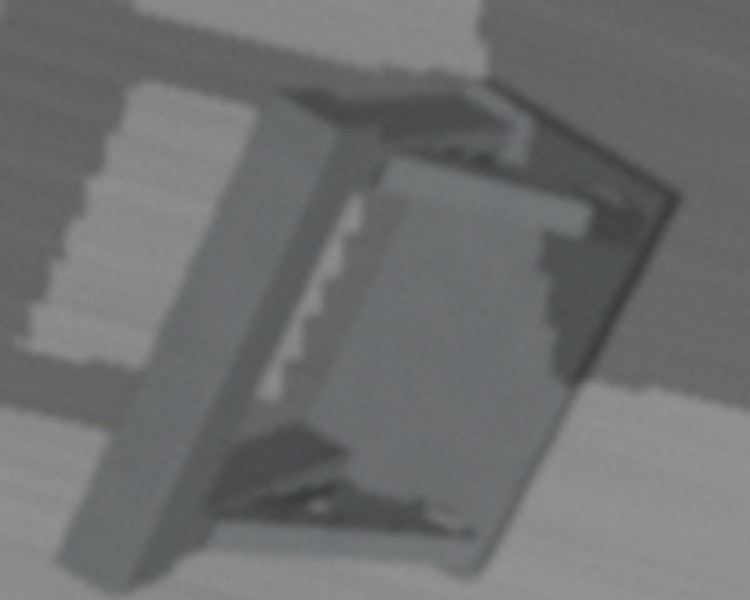

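```bash
python3 - <<'E'
from h import *
m=camera_model("wrist")
for uv in ([[55,128],[12,222]],[[67.6,136],[24,229]]):
  p=onplane(m,uv,.08); d=p[1]-p[0]; print(p.round(4).tolist(),np.linalg.norm(d),np.degrees(np.arctan2(d[1],d[0])),p.mean(0))
E
```

```text
[[0.5171, 0.1462, 0.08], [0.6217, 0.116, 0.08]] 0.1089199500943291 -16.081570592341183 [0.56938301 0.13112506 0.08      ]
[[0.521, 0.1584, 0.08], [0.6258, 0.1283, 0.08]] 0.1089639539219908 -16.054547920365856 [0.5733975  0.14333919 0.08      ]
```

```bash
python3 - <<'E'
from h import *
m=camera_model("wrist")
print(onplane(m,[[440,280],[500,247]],.02).round(3),onplane(camera_model("scene"),[[403,135],[440,155],[410,95]],0).round(3))
print(onplane(camera_model("side"),[[182,132],[211,139],[180,95]],0).round(3))
E
```

```text
[[0.579 0.588 0.02 ]
 [0.518 0.64  0.02 ]] [[0.51  0.68  0.   ]
 [0.674 0.641 0.   ]
 [0.312 1.022 0.   ]]
[[0.513 0.71  0.   ]
 [0.601 0.617 0.   ]
 [0.565 1.147 0.   ]]
```

>>> {"op": "drive_tool", "data": {
  "series": [
    [[0.002, 0, -0.03], [0, 0, -0.6]],
    [[0.002, 0, -0.07], [0, 0, -0.6]],
    [[0.002, 0, -0.1], [0, 0, -0.6]],
    [[0.002, 0, -0.12], [0, 0, -0.6]],
    [[0.002, 0, -0.135], [0, 0, -0.6]],
    [[0.002, 0, -0.145], [0, 0, -0.6]],
    [[0.002, 0, -0.145], [0, 0, -0.6]],
    [[0.002, 0, -0.145], [0, 0, -0.6]]
  ]
}}

```text
time: 3.8
tool_pos: [0.5102, 0.3649, 0.1274]
tool_rot: [0.001, -0.139, 0.99, 0.0]
contact_force: [-0.2, 0.1, 0.7]
gripper_width: 1.001
```

>>> {"op": "drive_tool", "data": {
  "series": [
    [[0, 0, 0], [0, 0, 0]],
    [[0, 0, 0], [0, 0, 0]],
    [[0, 0, 0], [0, 0, 0]],
    [[0, 0, 0], [0, 0, 0]],
    [[0, 0, 0], [0, 0, 0]],
    [[0, 0, 0], [0, 0, 0]],
    [[0, 0, 0], [0, 0, 0]],
    [[0, 0, 0], [0, 0, 0]]
  ],
  "fingers": 1
}}

```text
time: 4.6
tool_pos: [0.5098, 0.3645, 0.1265]
tool_rot: [0.0, -0.139, 0.99, 0.0]
contact_force: [0.3, -0.8, 0.4]
gripper_width: 0.084
```

```bash
python3 - <<'E'
from h import *
s=state(); print(s["time"],s["tool_pos"],s["tool_rot"],s["gripper_width"],s["contact_force"])
save("wrist","w2"); m=camera_model("wrist")
f=save("side","s2")
E
```

```text
4.6 [0.5098436  0.36446842 0.12651791] [ 2.19490000e-04 -1.38849853e-01  9.90313419e-01  5.32980097e-05] 0.08410997607307014 [ 0.28134068 -0.77245237  0.36439872]
```

View pics/w2.png

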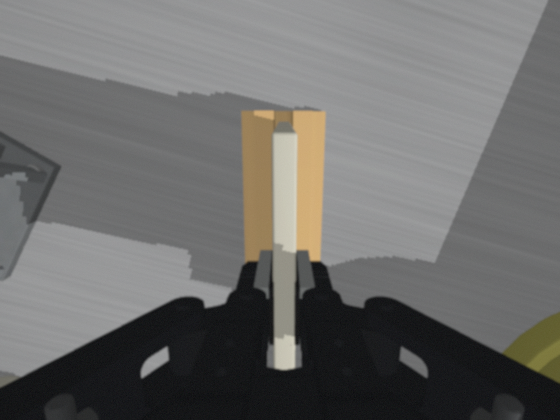

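>>> {"op": "drive_tool", "data": {
  "series": [
    [[0, 0, 0.02], [0, 0, 0]],
    [[0, 0, 0.05], [0, 0, 0]],
    [[0, 0, 0.085], [0, 0, 0]],
    [[0, -0.01, 0.11], [0, 0, -3]],
    [[0.01, -0.045, 0.11], [0, 0, -9]],
    [[0.02, -0.085, 0.11], [0, 0, -15]],
    [[0.03, -0.125, 0.11], [0, 0, -22]],
    [[0.045, -0.165, 0.11], [0, 0, -28]]
  ]
}}

```text
time: 5.5
tool_pos: [0.554, 0.1981, 0.2356]
tool_rot: [-0.001, 0.107, 0.994, -0.0]
contact_force: [0.8, 0.6, -1.6]
gripper_width: 0.086
```

>>> {"op": "drive_tool", "data": {
  "series": [
    [[0.01, -0.03, 0], [0, 0, -3]],
    [[0.015, -0.06, 0], [0, 0, -4]],
    [[0.015, -0.06, 0], [0, 0, -4]],
    [[0.015, -0.06, 0], [0, 0, -4]]
  ]
}}

```text
time: 5.9
tool_pos: [0.5693, 0.1391, 0.2356]
tool_rot: [-0.001, 0.14, 0.99, 0.0]
contact_force: [0.2, 0.7, -0.6]
gripper_width: 0.08
```

>>> {"op": "drive_tool", "data": {
  "series": [
    [[0, 0, 0], [-4.8, 1.4, 0]],
    [[0, 0, 0], [-9.6, 2.8, 0]],
    [[0, 0, 0], [-14.4, 4.15, 0]],
    [[0, 0, 0], [-19.2, 5.55, 0]],
    [[0, 0, 0], [-19.2, 5.55, 0]],
    [[0, 0, 0], [-19.2, 5.55, 0]]
  ]
}}

```text
time: 6.5
tool_pos: [0.5693, 0.1408, 0.2357]
tool_rot: [-0.025, 0.136, 0.975, -0.171]
contact_force: [-0.3, -0.1, -0.5]
gripper_width: 0.083
```

```bash
python3 - <<'E'
from h import *
s=state(); print(s["time"],s["tool_pos"],s["gripper_width"],s["contact_force"]); M=toolR().as_matrix(); print(M, np.degrees(np.arctan2(M[1,1],M[0,1])))
save("wrist","w3"); save("side","s3"); save("scene","c3")
a=cv2.imread("pics/s3.png")[60:300,100:350]; b=cv2.imread("pics/c3.png")[60:300,180:430]
cv2.imwrite("pics/b3.png",cv2.resize(np.hstack([a,b]),None,fx=1.6,fy=1.6))
E
```

```text
6.5 [0.56927502 0.14077366 0.23565396] 0.08271102155353985 [-0.30793366 -0.11503653 -0.46721313]
[[-0.96167748  0.25726166 -0.09483065]
 [ 0.27417835  0.90436412 -0.32703482]
 [ 0.00162792 -0.34050253 -0.94024219]] 74.12070155891887
```

View pics/b3.png

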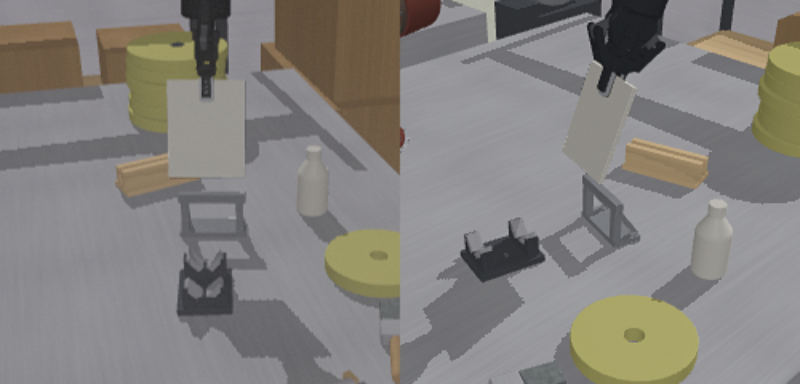

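View pics/w3.png

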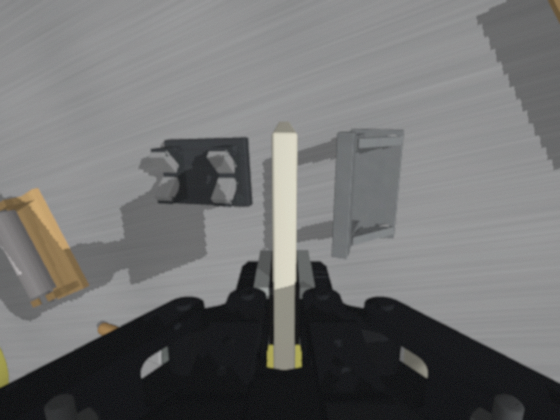

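>>> {"op": "drive_tool", "data": {
  "series": [
    [[0, -0.002, -0.03], [0, 0, 0]],
    [[0, -0.003, -0.06], [0, 0, 0]],
    [[0, -0.003, -0.085], [0, 0, 0]],
    [[0, -0.003, -0.105], [0, 0, 0]],
    [[0, -0.003, -0.115], [0, 0, 0]],
    [[0, -0.003, -0.12], [0, 0, 0]],
    [[0, -0.003, -0.122], [0, 0, 0]],
    [[0, -0.003, -0.122], [0, 0, 0]]
  ]
}}

```text
time: 7.45
tool_pos: [0.5703, 0.1365, 0.1154]
tool_rot: [-0.024, 0.138, 0.975, -0.171]
contact_force: [-0.2, -0.2, -1.3]
gripper_width: 0.084
```

```bash
python3 - <<'E'
from h import *
s=state(); print(s["time"],s["tool_pos"],s["gripper_width"],s["contact_force"])
save("side","s4"); save("scene","c4")
a=cv2.imread("pics/s4.png")[100:260,150:330]; b=cv2.imread("pics/c4.png")[100:260,220:400]
cv2.imwrite("pics/b4.png",cv2.resize(np.hstack([a,b]),None,fx=2.2,fy=2.2,interpolation=2))
E
```

```text
7.45 [0.57033002 0.1364579  0.11536457] 0.08391149946982626 [-0.18750549 -0.16116421 -1.26283421]
```

View pics/b4.png

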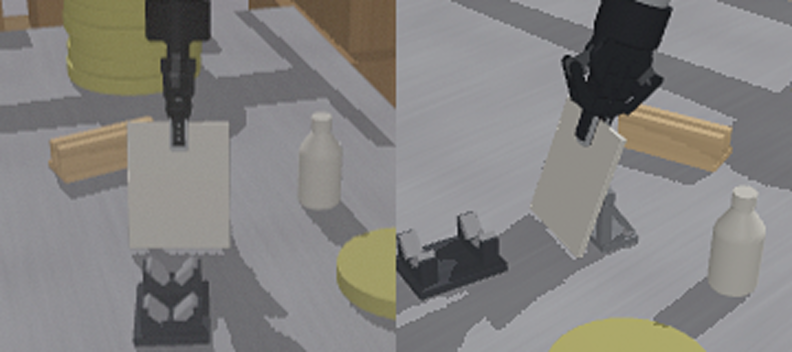

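>>> {"op": "drive_tool", "data": {
  "series": [
    [[0, 0, -0.001], [0, 0, 0]],
    [[0, 0, -0.002], [0, 0, 0]],
    [[0, 0, -0.003], [0, 0, 0]],
    [[0, 0, -0.003], [0, 0, 0]],
    [[0, 0, -0.003], [0, 0, 0]]
  ]
}}

```text
time: 8.05
tool_pos: [0.5696, 0.1364, 0.1112]
tool_rot: [-0.025, 0.137, 0.975, -0.172]
contact_force: [0.5, -0.3, -1.2]
gripper_width: 0.084
```

>>> {"op": "drive_tool", "data": {
  "series": [
    [[0, 0.001, 0], [0, 0, 0]],
    [[0, 0.002, -0.0005], [0, 0, 0]],
    [[0, 0.002, -0.001], [0, 0, 0]],
    [[0, 0.002, -0.001], [0, 0, 0]]
  ]
}}

```text
time: 8.45
tool_pos: [0.5697, 0.1372, 0.1112]
tool_rot: [-0.024, 0.138, 0.975, -0.173]
contact_force: [-2.2, -4.3, 1.9]
gripper_width: 0.084
```

>>> {"op": "drive_tool", "data": {
  "series": [
    [[0, -0.001, 0], [0, 0, 0]],
    [[0, -0.001, 0], [0, 0, 0]],
    [[0, -0.001, 0], [0, 0, 0]],
    [[0, -0.001, 0], [0, 0, 0]],
    [[0, -0.001, 0], [0, 0, 0]],
    [[0, -0.001, 0], [0, 0, 0]]
  ],
  "fingers": 0
}}

```text
time: 9.05
tool_pos: [0.5697, 0.1375, 0.1103]
tool_rot: [-0.024, 0.137, 0.975, -0.172]
contact_force: [-0.3, 0.0, -1.1]
gripper_width: 0.495
```

```bash
python3 - <<'E'
from h import *
s=state(); print(s["time"],s["tool_pos"],s["gripper_width"],s["contact_force"])
save("side","s5"); save("scene","c5")
a=cv2.imread("pics/s5.png")[100:260,150:330]; b=cv2.imread("pics/c5.png")[100:260,220:400]
cv2.imwrite("pics/b5.png",cv2.resize(np.hstack([a,b]),None,fx=2.2,fy=2.2,interpolation=2))
save("wrist","w5")
E
```

```text
9.05 [0.56967014 0.13754674 0.11030147] 0.494710129311079 [-0.32978438  0.01212449 -1.14318118]
```

View pics/b5.png

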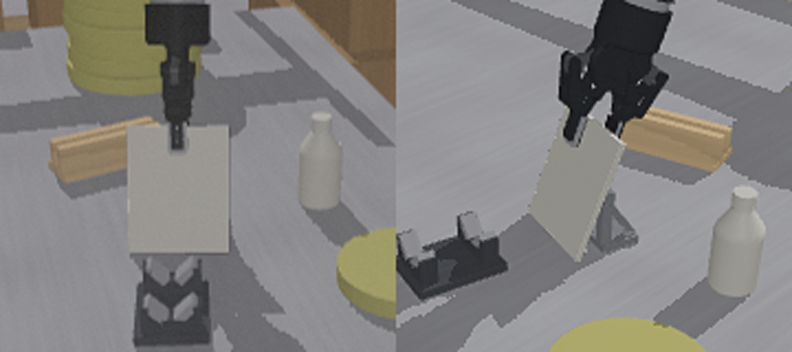

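View pics/w5.png

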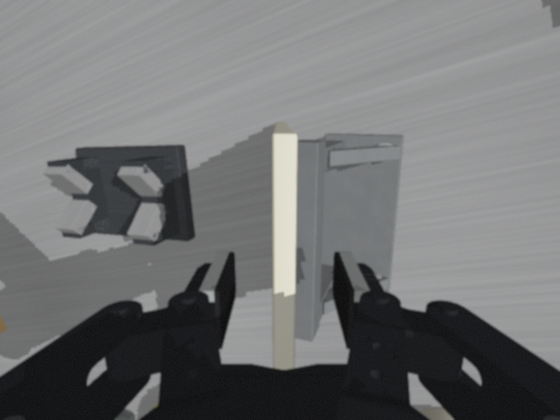

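>>> {"op": "drive_tool", "data": {
  "series": [
    [[0.002, 0.0065, 0.019], [0, 0, 0]],
    [[0.005, 0.016, 0.047], [0, 0, 0]],
    [[0.009, 0.031, 0.09], [0, 0, 0]],
    [[0.013, 0.045, 0.13], [0, 0, 0]],
    [[0.014, 0.05, 0.17], [7, -2, 0]],
    [[0.014, 0.05, 0.21], [14, -4, 0]],
    [[0.014, 0.04, 0.22], [19.2, -5.55, 0]],
    [[0.014, 0.0, 0.22], [19.2, -5.55, 0]]
  ]
}}

```text
time: 10.0
tool_pos: [0.5845, 0.1378, 0.3354]
tool_rot: [0.004, 0.138, 0.99, 0.002]
contact_force: [1.3, -0.5, -0.0]
gripper_width: 0.499
```

```bash
python3 - <<'E'
from h import *
s=state(); print(s["time"],s["tool_pos"],s["tool_rot"],s["gripper_width"],s["contact_force"])
m=camera_model("wrist"); save("wrist","w6"); save("side","s6"); save("scene","c6")
print(m)
a=cv2.imread("pics/s6.png")[100:260,150:330]; b=cv2.imread("pics/c6.png")[100:260,220:400]
cv2.imwrite("pics/b6.png",cv2.resize(np.hstack([a,b]),None,fx=2.2,fy=2.2,interpolation=2))
for c in ["side","scene","wrist"]: print([(d["location"],d["confidence"]) for d in place_of(c,"panel")],[(d["location"],d["confidence"]) for d in place_of(c,"vrest")])
E
```

```text
10.0 [0.58448865 0.13777325 0.33539715] [0.00411341 0.13841615 0.99036342 0.0020824 ] 0.4987643159837337 [ 1.26323882 -0.4653276  -0.01101472]
{'fovy': 61.825004291509124, 'cx': 283.832997516237, 'cy': 209.063871845814, 'rvec': array([-2.32785715, -1.75327766, -0.24765349]), 'tvec': array([-0.29541199, -0.5688855 ,  0.33495492])}
[([0.5535, 0.0973, 0.0002], 0.89)] [([0.5212, -0.0336, -0.0007], 0.71)]
[([0.5615, 0.0952, -0.0014], 0.78)] [([0.5216, -0.0325, -0.0015], 0.6)]
[([0.5582, 0.099, 0.0045], 0.9)] [([0.5181, -0.0333, 0.0025], 0.67), ([0.7595, 0.1742, -0.0034], 0.43)]
```

View pics/b6.png

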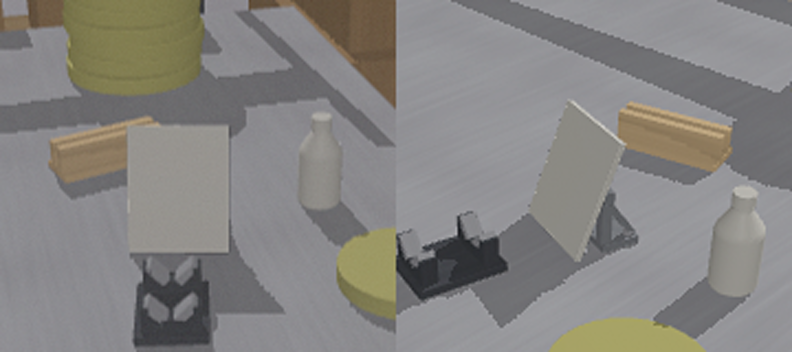

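View pics/w6.png

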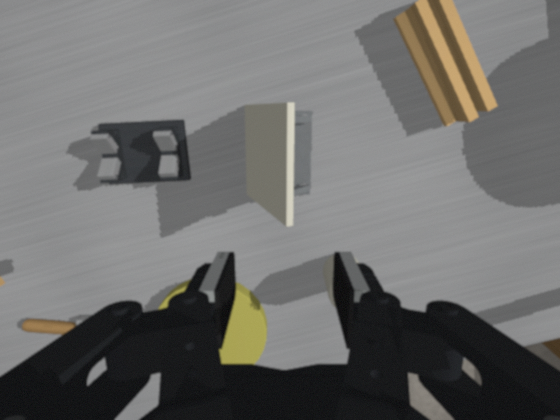

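```bash
python3 - <<'E'
from h import *
for c in ["side","scene"]:
    m=camera_model(c)
    r=masks_of(c,"roller"); print([d["confidence"] for d in r])
    for d in r[:2]:
        ys,xs=np.nonzero(d["pixels"]); P=np.c_[xs,ys].astype(np.float32)
        vx,vy,x0,y0=cv2.fitLine(P,cv2.DIST_L2,0,.01,.01).ravel()
        p=onplane(m,[[x0-20*vx,y0-20*vy],[x0+20*vx,y0+20*vy]],.05); dd=p[1]-p[0]
        print(c,p.mean(0),np.degrees(np.arctan2(dd[1],dd[0])))
E
```

```text
[]
[0.65]
scene [ 0.57152027 -0.36388659  0.05      ] 11.614104102408529
```

>>> {"op": "drive_tool", "data": {
  "series": [
    [[-0.01, -0.03, -0.01], [0, 0, -8]],
    [[-0.02, -0.06, -0.03], [0, 0, -16]],
    [[-0.03, -0.1, -0.04], [0, 0, -24]],
    [[-0.045, -0.14, -0.06], [0, 0, -32]],
    [[-0.06, -0.17, -0.08], [0, 0, -40]],
    [[-0.066, -0.172, -0.085], [0, 0, -48]],
    [[-0.066, -0.172, -0.085], [0, 0, -56]],
    [[-0.066, -0.172, -0.085], [0, 0, -64]]
  ]
}}

```text
time: 11.35
tool_pos: [0.5173, -0.0346, 0.2448]
tool_rot: [-0.0, 0.645, 0.764, -0.0]
contact_force: [0.4, -1.2, 0.6]
gripper_width: 0.503
```

>>> {"op": "drive_tool", "data": {
  "series": [
    [[0, 0, 0], [0, 0, -8]],
    [[0, 0, 0], [0, 0, -16]],
    [[0, 0, 0], [0, 0, -24]],
    [[0, 0, 0], [0, 0, -26]],
    [[0, 0, 0], [0, 0, -26]],
    [[0, 0, 0], [0, 0, -26]]
  ],
  "fingers": -1
}}

```text
time: 11.95
tool_pos: [0.5177, -0.0343, 0.2452]
tool_rot: [-0.0, 0.798, 0.602, -0.0]
contact_force: [0.6, 1.3, 0.0]
gripper_width: 1.002
```

```bash
python3 - <<'E'
from h import *
s=state(); print(s["time"],s["tool_pos"],s["tool_rot"],s["joint_pos"])
m=camera_model("wrist"); save("wrist","w7"); print(m); np.save("m7.npy",m)
print(place_of("wrist","vrest")[:1]); print(place_of("wrist","near_flank")[:1],place_of("wrist","far_flank")[:1])
E
```

```text
11.95 [ 0.51769726 -0.03428952  0.24522988] [-6.90355959e-05  7.98381065e-01  6.02152527e-01 -5.95382157e-05] [-2.09644123e-01 -2.12560770e-01  1.83999828e+00  6.01317016e-07
  1.51433747e+00  6.87631803e-02]
{'fovy': 61.825004291509124, 'cx': 283.832997516237, 'cy': 209.063871845814, 'rvec': array([-2.84740832,  0.40108952,  0.05381892]), 'tvec': array([-0.50753487,  0.06826911,  0.42152706])}
[{'location': [0.5201, -0.0334, 0.0013], 'confidence': 0.59}]
[] []
```

View pics/w7.png

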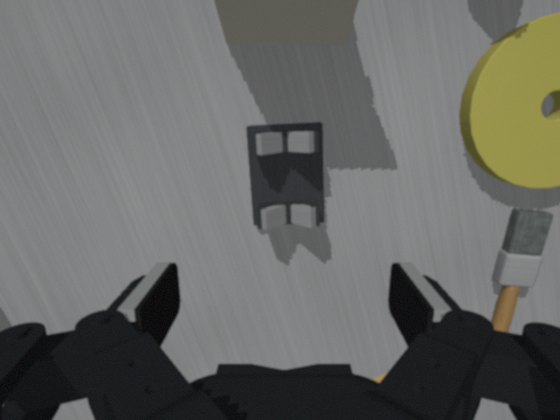

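```bash
python3 - <<'E'
import cv2
f=cv2.imread("pics/w7.png")[112:242,230:340]; cv2.imwrite("pics/w7c.png",cv2.resize(f,None,fx=4.6,fy=4.6,interpolation=2))
E
```

```text
(no output)
```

View pics/w7c.png

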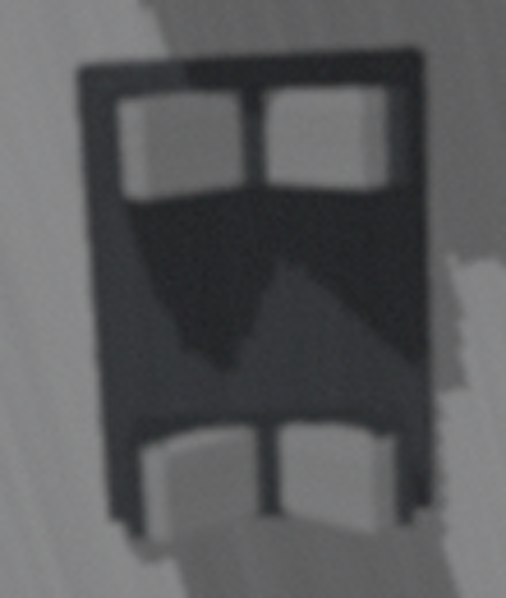

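```bash
cat > fitv.py <<'E'
from h import *
from scipy.optimize import least_squares
m=np.load("m7.npy",allow_pickle=True).item()
o=np.array([230,112]); s=4.6
# (crop px, model pt)
obs=[((80,68),(-.04,.055,.012)),((420,50),(.04,.055,.012)),((112,518),(-.04,-.055,.012)),((432,512),(.04,-.055,.012)),
((121,98),(-.032,.048,.049)),((383,87),(.032,.048,.049)),((145,440),(-.032,-.028,.049)),((392,432),(.032,-.028,.049))]
mid=[((253,92),.048),((255,188),.028),((268,425),-.028),((269,515),-.048)]
def W(p,P):
    x,y,t=p; P=np.asarray(P); c,sn=np.cos(t),np.sin(t)
    return np.c_[x+c*P[:,0]-sn*P[:,1],y+sn*P[:,0]+c*P[:,1],P[:,2]]
U=np.array([(np.array(a)-.0)/s+o for a,_ in obs]); Q=[b for _,b in obs]
Um=np.array([np.array(a)/s+o for a,_ in mid]); Qm=[(0,b,.0296) for _,b in mid]
f=lambda p:np.r_[(proj(m,W(p,Q))-U).ravel(),(proj(m,W(p,Qm))-Um).ravel()]
r=least_squares(f,[.519,-.034,np.radians(-16)],loss="soft_l1")
print(r.x[:2],np.degrees(r.x[2])); print(r.fun.reshape(-1,2).round(1).tolist())
E
python3 fitv.py
```

```text
[ 0.5215992  -0.03402071] -13.591920184194912
[[-1.0, -1.3], [1.7, -0.7], [-1.1, 1.0], [0.3, -0.6], [-5.0, 0.8], [5.6, 0.2], [-5.1, 3.5], [4.8, 2.6], [-0.0, -0.5], [0.3, -1.2], [-0.3, 0.6], [0.2, -1.0]]
```

```bash
sed -i 's/^((121,98).*$/]/' fitv.py; python3 fitv.py
```

```text
[ 0.52141495 -0.03464407] -13.46332883862175
[[-1.1, -0.6], [1.5, -0.2], [-0.9, 1.6], [0.4, -0.1], [-0.2, 0.2], [0.3, -0.6], [-0.2, 1.2], [0.3, -0.4]]
```

>>> {"op": "drive_tool", "data": {
  "series": [
    [[0.005, -0.04, 0.01], [0, 0, -8]],
    [[0.01, -0.08, 0.02], [0, 0, -16]],
    [[0.015, -0.12, 0.02], [0, 0, -24]],
    [[0.02, -0.16, 0.02], [0, 0, -32]],
    [[0.03, -0.2, 0.02], [0, 0, -40]],
    [[0.035, -0.24, 0.02], [0, 0, -48]],
    [[0.045, -0.285, 0.01], [0, 0, -56]],
    [[0.05, -0.325, 0], [0, 0, -62.5]]
  ]
}}

```text
time: 12.95
tool_pos: [0.5681, -0.3618, 0.2454]
tool_rot: [0.0, 0.995, 0.097, 0.0]
contact_force: [0.9, 0.7, 0.8]
gripper_width: 0.999
```

>>> {"op": "drive_tool", "data": {
  "series": [
    [[0, 0, 0], [0, 0, 0]],
    [[0, 0, 0], [0, 0, 0]]
  ]
}}

```text
time: 13.15
tool_pos: [0.5673, -0.36, 0.2442]
tool_rot: [-0.001, 0.995, 0.1, -0.001]
contact_force: [-0.4, 0.1, 0.6]
gripper_width: 1.0
```

```bash
python3 - <<'E'
from h import *
s=state(); print(s["time"],s["tool_pos"],s["tool_rot"],s["joint_pos"])
m=camera_model("wrist"); save("wrist","w8"); np.save("m8.npy",m)
print(place_of("wrist","roller")[:1],place_of("wrist","cradle")[:1]);
d=masks_of("wrist","roller")
if d:
    k=max(cv2.findContours(d[0]["pixels"].astype(np.uint8),0,2)[0],key=cv2.contourArea)
    print(d[0]["confidence"],cv2.minAreaRect(k),cv2.approxPolyDP(k,3,True)[:,0].tolist())
E
```

```text
13.15 [ 0.56728053 -0.35999824  0.24421196] [-8.69691885e-04  9.95012534e-01  9.97444531e-02 -5.86915018e-04] [-6.76314923e-01  1.55458262e-01  1.48105702e+00  4.19634783e-04
  1.50713357e+00  6.94632986e-01]
[{'location': [0.5675, -0.3605, 0.0443], 'confidence': 0.98}] []
0.82 ((285.0091552734375, 179.03817749023438), (37.19831085205078, 166.0496063232422), 0.5456575751304626) [[281, 96], [278, 114], [267, 117], [266, 244], [275, 251], [278, 262], [288, 262], [290, 253], [300, 246], [304, 117], [295, 114], [293, 97]]
```

View pics/w8.png

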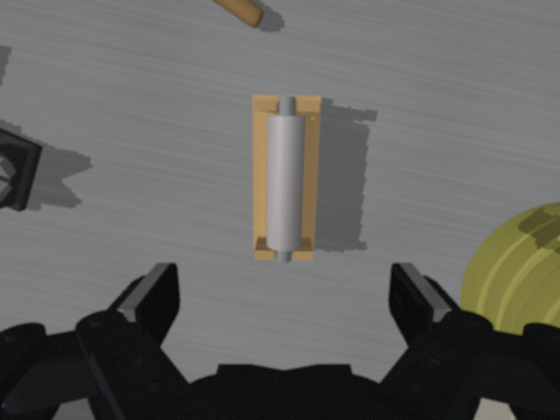

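```bash
python3 - <<'E'
from h import *
m=np.load("m8.npy",allow_pickle=True).item()
p=onplane(m,[[287.5,96.5],[283.5,262]],.045); d=p[0]-p[1]; print(p,np.linalg.norm(d),np.degrees(np.arctan2(d[1],d[0])),p.mean(0))
p=onplane(m,[[285.5,115],[284,248]],.05);d=p[0]-p[1]; print(p,np.linalg.norm(d),np.degrees(np.arctan2(d[1],d[0])),p.mean(0))
for z in (0,.05,.1,.2): print(z,onplane(m,[[462,300]],z), onplane(camera_model("side"),[[335,345],[335,410]],z).tolist())
t=state()["tool_rot"]; print(toolR().as_matrix().round(3))
E
```

```text
[[ 0.64835134 -0.3465957   0.045     ]
 [ 0.48427067 -0.37574943  0.045     ]] 0.16665055028602868 10.075124685737253 [ 0.56631101 -0.36117256  0.045     ]
[[ 0.63171733 -0.34804452  0.05      ]
 [ 0.50183663 -0.37275562  0.05      ]] 0.13221057510319986 10.772346392851286 [ 0.56677698 -0.36040007  0.05      ]
0 [[ 0.45841087 -0.60533656  0.        ]] [[0.6359345983574309, -0.41526691212432887, 0.0], [0.5811409994767786, -0.5450464094202586, 0.0]]
0.05 [[ 0.4810161  -0.57191244  0.05      ]] [[0.6132152975576428, -0.46012523843197506, 0.050000000000000044], [0.56246439073511, -0.5803295562590804, 0.050000000000000044]]
0.1 [[ 0.50362133 -0.53848832  0.1       ]] [[0.5904959967578547, -0.504983564739621, 0.09999999999999998], [0.5437877819934415, -0.6156127030979024, 0.09999999999999998]]
0.2 [[ 0.5488318  -0.47164007  0.2       ]] [[0.5450573951582782, -0.5947002173549132, 0.2], [0.5064345645101044, -0.686178996775546, 0.2]]
[[ 0.98   0.201  0.001]
 [ 0.201 -0.98  -0.001]
 [ 0.001  0.001 -1.   ]]
```

>>> {"op": "drive_tool", "data": {
  "series": [
    [[-0.0005, -0.0005, -0.04], [0, 0, -1]],
    [[-0.0005, -0.0005, -0.08], [0, 0, -1]],
    [[-0.0005, -0.0005, -0.12], [0, 0, -1]],
    [[-0.0005, -0.0005, -0.155], [0, 0, -1]],
    [[-0.0005, -0.0005, -0.185], [0, 0, -1]],
    [[-0.0005, -0.0005, -0.205], [0, 0, -1]],
    [[-0.0005, -0.0005, -0.216], [0, 0, -1]],
    [[-0.0005, -0.0005, -0.216], [0, 0, -1]]
  ]
}}

```text
time: 14.15
tool_pos: [0.5666, -0.3587, 0.0281]
tool_rot: [-0.001, 0.996, 0.092, -0.001]
contact_force: [0.8, 0.8, -0.5]
gripper_width: 0.996
```

>>> {"op": "drive_tool", "data": {
  "series": [
    [[0, 0, 0], [0, 0, 0]],
    [[0, 0, 0], [0, 0, 0]],
    [[0, 0, 0], [0, 0, 0]],
    [[0, 0, 0], [0, 0, 0]],
    [[0, 0, 0], [0, 0, 0]],
    [[0, 0, 0], [0, 0, 0]]
  ],
  "fingers": 1
}}

```text
time: 14.75
tool_pos: [0.5682, -0.361, 0.0311]
tool_rot: [0.001, 0.996, 0.091, 0.001]
contact_force: [-0.4, -0.5, 6.0]
gripper_width: 0.399
```

```bash
python3 - <<'E'
from h import *
s=state(); print(s["time"],s["tool_pos"],s["tool_rot"],s["gripper_width"],s["contact_force"],s["ft_torque"])
save("wrist","w9"); np.save("m9.npy",camera_model("wrist"))
E
```

```text
14.75 [ 0.56819537 -0.36103638  0.03114463] [0.00109916 0.99583569 0.09115265 0.00112597] 0.3989935335677422 [-0.44855521 -0.52974896  6.03636007] [-0.06259365  0.00401512 -0.03494857]
```

View pics/w9.png

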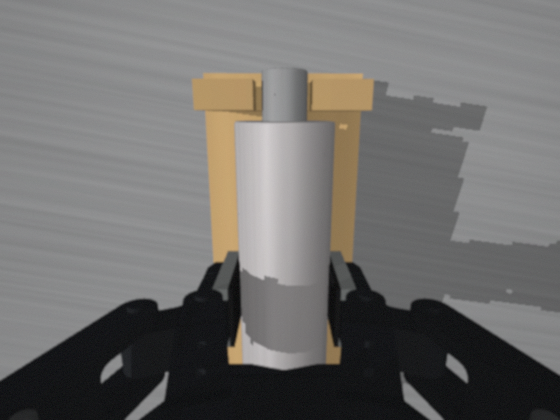

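>>> {"op": "drive_tool", "data": {
  "series": [
    [[0, 0, 0.015], [0, 0, 0]],
    [[0, 0, 0.04], [0, 0, 0]],
    [[0, 0, 0.075], [0, 0, 0]],
    [[0, 0.01, 0.11], [0, 0, 3]],
    [[-0.005, 0.045, 0.12], [0, 0, 10]],
    [[-0.01, 0.085, 0.12], [0, 0, 18]],
    [[-0.02, 0.13, 0.12], [0, 0, 26]],
    [[-0.025, 0.17, 0.12], [0, 0, 34]]
  ]
}}

```text
time: 15.6
tool_pos: [0.5404, -0.1878, 0.1485]
tool_rot: [-0.001, 0.925, 0.381, -0.001]
contact_force: [-0.1, -0.5, -3.6]
gripper_width: 0.4
```

>>> {"op": "drive_tool", "data": {
  "series": [
    [[-0.005, 0.04, 0], [0, 0, 8]],
    [[-0.01, 0.08, 0], [0, 0, 16]],
    [[-0.015, 0.12, 0], [0, 0, 24]],
    [[-0.02, 0.15, 0], [0, 0, 31]],
    [[-0.022, 0.157, 0], [0, 0, 32]],
    [[-0.022, 0.157, 0], [0, 0, 32]],
    [[-0.022, 0.157, 0], [0, 0, 32]]
  ]
}}

```text
time: 16.3
tool_pos: [0.52, -0.0337, 0.1492]
tool_rot: [0.0, 0.786, 0.618, -0.0]
contact_force: [0.0, -0.7, -2.8]
gripper_width: 0.397
```

```bash
python3 - <<'E'
from h import *
s=state(); print(s["time"],s["tool_pos"],s["tool_rot"],s["gripper_width"],s["contact_force"],s["ft_torque"])
print(toolR().as_matrix().round(4)); M=toolR().as_matrix(); print(np.degrees(np.arctan2(M[1,1],M[0,1])))
m=camera_model("wrist");save("wrist","w10"); np.save("m10.npy",m); save("scene","c10"); save("side","s10")
a=cv2.imread("pics/s10.png")[120:280,150:330]; b=cv2.imread("pics/c10.png")[100:260,180:360]
cv2.imwrite("pics/b10.png",cv2.resize(np.hstack([a,b]),None,fx=2.2,fy=2.2,interpolation=2))
E
```

```text
16.3 [ 0.51997736 -0.03366906  0.14916866] [ 3.25382559e-05  7.85892478e-01  6.18363087e-01 -3.23379392e-04] 0.39696622442564555 [ 0.00587809 -0.68702544 -2.77705226] [-0.02700074  0.02111174 -0.00185781]
[[ 2.353e-01  9.719e-01 -5.000e-04]
 [ 9.719e-01 -2.353e-01 -5.000e-04]
 [-5.000e-04 -3.000e-04 -1.000e+00]]
-13.606607362260737
```

View pics/w10.png

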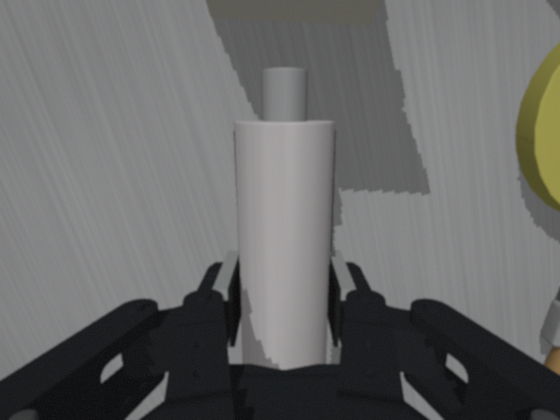

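View pics/b10.png

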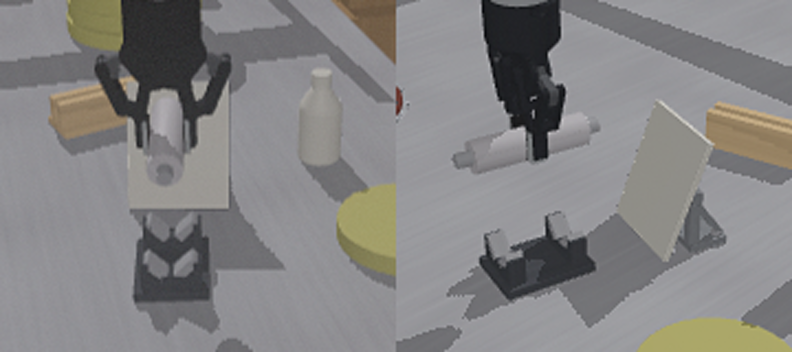

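>>> {"op": "drive_tool", "data": {
  "series": [
    [[0.001, 0, -0.03], [0, 0, 0]],
    [[0.001, 0, -0.06], [0, 0, 0]],
    [[0.001, 0, -0.08], [0, 0, 0]],
    [[0.001, 0, -0.092], [0, 0, 0]],
    [[0.001, 0, -0.1], [0, 0, 0]],
    [[0.001, 0, -0.102], [0, 0, 0]],
    [[0.001, 0, -0.102], [0, 0, 0]],
    [[0.001, 0, -0.102], [0, 0, 0]]
  ]
}}

```text
time: 17.25
tool_pos: [0.5222, -0.0333, 0.0486]
tool_rot: [0.001, 0.786, 0.619, 0.001]
contact_force: [0.1, -0.1, -2.4]
gripper_width: 0.401
```

```bash
python3 - <<'E'
from h import *
s=state(); print(s["time"],s["tool_pos"],s["contact_force"],s["ft_torque"])
save("wrist","w11"); save("scene","c11"); save("side","s11")
a=cv2.imread("pics/s11.png")[190:270,190:270]; b=cv2.imread("pics/c11.png")[180:260,200:280]
cv2.imwrite("pics/b11.png",cv2.resize(np.hstack([a,b]),None,fx=5,fy=5,interpolation=2))
E
```

```text
17.25 [ 0.52218808 -0.03334492  0.0485931 ] [ 0.13098451 -0.1283839  -2.38859392] [ 0.05000151 -0.01351494 -0.00122841]
```

View pics/b11.png

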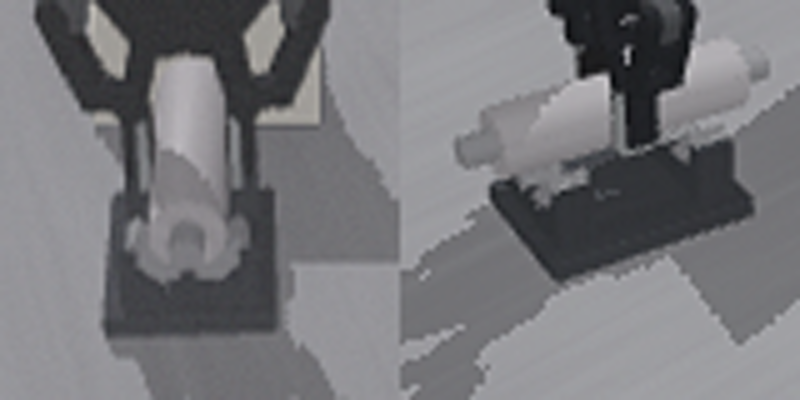

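Pictures show the roller centred over the V, about 10 mm above its seat. I'll go down in small steps.

>>> {"op": "drive_tool", "data": {
  "series": [
    [[-0.001, 0, -0.002], [0, 0, 0]],
    [[-0.001, 0, -0.004], [0, 0, 0]],
    [[-0.001, 0, -0.006], [0, 0, 0]],
    [[-0.001, 0, -0.006], [0, 0, 0]],
    [[-0.001, 0, -0.006], [0, 0, 0]]
  ]
}}

```text
time: 17.9
tool_pos: [0.52, -0.033, 0.0411]
tool_rot: [-0.0, 0.785, 0.619, -0.0]
contact_force: [0.2, -0.0, -2.6]
gripper_width: 0.401
```

>>> {"op": "drive_tool", "data": {
  "series": [
    [[0, 0, -0.001], [0, 0, 0]],
    [[0, 0, -0.002], [0, 0, 0]],
    [[0, 0, -0.002], [0, 0, 0]],
    [[0, 0, -0.002], [0, 0, 0]]
  ]
}}

```text
time: 18.3
tool_pos: [0.5201, -0.0331, 0.0393]
tool_rot: [-0.0, 0.786, 0.619, -0.0]
contact_force: [-0.1, 0.4, -3.0]
gripper_width: 0.4
```

>>> {"op": "drive_tool", "data": {
  "series": [
    [[0, 0, -0.001], [0, 0, 0]],
    [[0, 0, -0.0015], [0, 0, 0]],
    [[0, 0, -0.0015], [0, 0, 0]],
    [[0, 0, -0.0015], [0, 0, 0]]
  ]
}}

```text
time: 18.7
tool_pos: [0.5206, -0.0332, 0.0384]
tool_rot: [0.0, 0.785, 0.619, 0.0]
contact_force: [-0.6, 1.2, 2.4]
gripper_width: 0.397
```

>>> {"op": "drive_tool", "data": {
  "series": [
    [[0, 0, 0], [0, 0, 0]],
    [[0, 0, 0], [0, 0, 0]],
    [[0, 0, 0], [0, 0, 0]],
    [[0, 0, 0], [0, 0, 0]],
    [[0, 0, 0], [0, 0, 0]]
  ],
  "fingers": -0.2
}}

```text
time: 19.2
tool_pos: [0.5202, -0.0331, 0.0378]
tool_rot: [-0.0, 0.786, 0.619, 0.0]
contact_force: [-0.3, -0.1, -0.9]
gripper_width: 0.601
```

```bash
python3 - <<'E'
from h import *
s=state(); print(s["time"],s["tool_pos"],s["contact_force"],s["ft_torque"],s["gripper_width"])
m=camera_model("wrist");save("wrist","w12"); np.save("m12.npy",m); save("side","s12"); save("scene","c12")
for c in ("wrist","side","scene"): print(place_of(c,"roller")[:1])
a=cv2.imread("pics/s12.png")[190:270,190:270]; b=cv2.imread("pics/c12.png")[180:260,200:280]
cv2.imwrite("pics/b12.png",cv2.resize(np.hstack([a,b]),None,fx=5,fy=5,interpolation=2))
E
```

```text
19.2 [ 0.52017554 -0.03307679  0.03777393] [-0.30246554 -0.14552755 -0.89015146] [ 0.02284371 -0.00431496 -0.00938118] 0.6005223257840936
[{'location': [0.5227, -0.0355, 0.0512], 'confidence': 0.7}]
[{'location': [0.524, -0.0342, 0.0516], 'confidence': 0.97}]
[{'location': [0.5239, -0.0303, 0.0518], 'confidence': 0.9}]
```

View pics/w12.png

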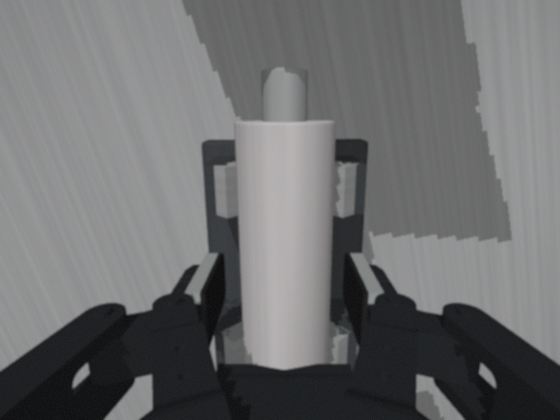

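View pics/b12.png

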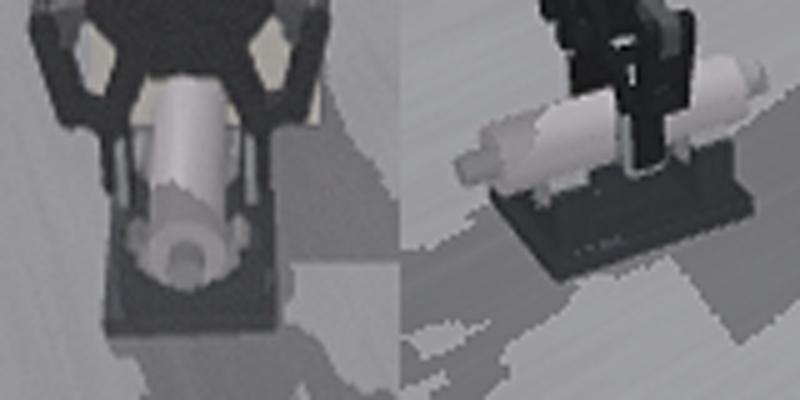

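>>> {"op": "drive_tool", "data": {
  "series": [
    [[0, 0, 0], [0, 0, 0]],
    [[0, 0, 0], [0, 0, 0]],
    [[0, 0, 0], [0, 0, 0]],
    [[0, 0, 0], [0, 0, 0]],
    [[0, 0, 0], [0, 0, 0]]
  ],
  "fingers": 1
}}

```text
time: 20.0
tool_pos: [0.5207, -0.0332, 0.0382]
tool_rot: [0.0, 0.785, 0.619, 0.0]
contact_force: [2.1, -2.0, 2.2]
gripper_width: 0.399
```

>>> {"op": "drive_tool", "data": {
  "series": [
    [[0, 0, -0.001], [0, 0, 0]],
    [[0, 0, -0.001], [0, 0, 0]],
    [[0, 0, -0.001], [0, 0, 0]]
  ]
}}

```text
time: 20.3
tool_pos: [0.5208, -0.0332, 0.0382]
tool_rot: [0.0, 0.785, 0.619, 0.0]
contact_force: [-1.0, -0.2, 8.1]
gripper_width: 0.402
```

>>> {"op": "drive_tool", "data": {
  "series": [
    [[0, 0, -0.001], [0, 0, 0]],
    [[0, 0, -0.002], [0, 0, 0]],
    [[0, 0, -0.002], [0, 0, 0]],
    [[0, 0, -0.002], [0, 0, 0]],
    [[0, 0, -0.002], [0, 0, 0]]
  ]
}}

```text
time: 20.8
tool_pos: [0.5208, -0.0332, 0.0381]
tool_rot: [-0.0, 0.785, 0.619, -0.0]
contact_force: [-8.3, 1.1, 20.4]
gripper_width: 0.398
```

```bash
python3 - <<'E'
from h import *
for i in range(3):
    s=state(); print(s["time"],s["tool_pos"],s["contact_force"].round(2),s["ft_torque"].round(3),s["gripper_width"]); grab_frame("side")
E
```

```text
20.8 [ 0.52082085 -0.03323687  0.03806311] [-8.33  1.08 20.43] [0.143 1.322 0.026] 0.39838026309665536
20.85 [ 0.52083637 -0.03324365  0.03807874] [-9.18  1.13 20.5 ] [0.172 1.4   0.015] 0.40500395229962016
20.9 [ 0.52078578 -0.03321737  0.03804121] [-8.09  0.92 21.36] [0.158 1.381 0.021] 0.40082623129011896
```

>>> {"op": "drive_tool", "data": {
  "series": [
    [[-0.0005, 0, 0], [0, 0, 0]],
    [[-0.001, 0.0002, 0], [0, 0, 0]],
    [[-0.001, 0.0002, 0], [0, 0, 0]],
    [[-0.001, 0.0002, 0], [0, 0, 0]]
  ]
}}

```text
time: 21.35
tool_pos: [0.5208, -0.0332, 0.0381]
tool_rot: [0.001, 0.785, 0.619, 0.001]
contact_force: [-3.8, 0.2, 16.8]
gripper_width: 0.399
```

```bash
python3 - <<'E'
from h import *
s=state(); print(s["time"],s["tool_pos"],s["contact_force"].round(2),s["ft_torque"].round(3),s["gripper_width"]); 
save("side","s13"); save("scene","c13"); save("wrist","w13")
for c in ("wrist","side","scene"): print(place_of(c,"roller")[:1],place_of(c,"panel")[:1])
a=cv2.imread("pics/s13.png")[130:290,150:330]; b=cv2.imread("pics/c13.png")[110:270,190:370]
cv2.imwrite("pics/b13.png",cv2.resize(np.hstack([a,b]),None,fx=2.2,fy=2.2,interpolation=2))
s=state(); print(s["time"],s["tool_pos"],s["contact_force"].round(2))
E
```

```text
21.35 [ 0.52077646 -0.03322682  0.03810124] [-3.79  0.21 16.75] [0.037 0.749 0.041] 0.3990330484738245
[{'location': [0.5182, -0.0347, 0.0513], 'confidence': 0.75}] []
[{'location': [0.5203, -0.0369, 0.0538], 'confidence': 0.95}] [{'location': [0.5592, 0.0972, -0.001], 'confidence': 0.77}]
[{'location': [0.5227, -0.0314, 0.0494], 'confidence': 0.84}] [{'location': [0.5581, 0.0964, -0.0003], 'confidence': 0.64}]
21.8 [ 0.52077959 -0.033207    0.03806815] [-4.24 -0.11 16.86]
```

View pics/b13.png

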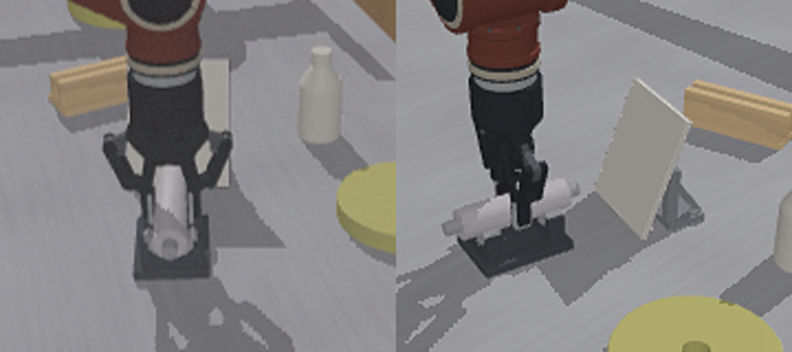

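View pics/w13.png

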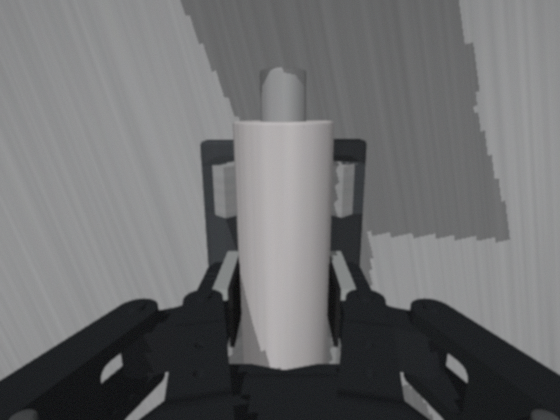

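>>> {"op": "drive_tool", "data": {
  "series": [
    [[-0.0005, 0, -0.0005], [0, 0, 0]],
    [[-0.001, 0, -0.001], [0, 0, 0]],
    [[-0.001, 0, -0.001], [0, 0, 0]],
    [[-0.001, 0, -0.001], [0, 0, 0]],
    [[-0.001, 0, -0.001], [0, 0, 0]]
  ]
}}

```text
time: 22.3
tool_pos: [0.5208, -0.0332, 0.0381]
tool_rot: [0.002, 0.785, 0.619, 0.001]
contact_force: [-3.5, 0.8, 19.9]
gripper_width: 0.404
```

```bash
python3 - <<'E'
from h import *
m=camera_model("wrist"); t=np.radians(-13.5); ay=np.array([-np.sin(t),np.cos(t),0]); ax=np.array([np.cos(t),np.sin(t),0])
a=onplane(m,[[202,141],[366,141]],.012); b=onplane(m,[[283.5,121]],.070)[0]; c=onplane(m,[[284,67]],.060)[0]
pc=a.mean(0)-.055*ay; print("plate",a,np.degrees(np.arctan2(*(a[1]-a[0])[[1,0]])),"vrest centre",pc)
print("barrel end: along",(b-pc)@ay-.065,"journal",(c-pc)@ay-.082,"side",(b-pc)@ax)
for i in range(3):
    s=state(); print(s["time"],s["tool_pos"],s["contact_force"].round(2),s["gripper_width"]); grab_frame("side")
E
```

```text
plate [[0.49641778 0.02876048 0.012     ]
 [0.57216639 0.01039652 0.012     ]] -13.627463610669007 vrest centre [ 0.52145259 -0.03390185  0.012     ]
barrel end: along 0.0004866367968015678 journal 0.00017654634958381987 side -0.00046948810769173455
22.3 [ 0.52078257 -0.03321706  0.0380654 ] [-3.49  0.79 19.87] 0.40382700650858905
22.35 [ 0.52078583 -0.03323913  0.03806825] [-2.88  1.57 19.9 ] 0.3995058154838895
22.4 [ 0.52078165 -0.03323545  0.03805778] [-3.8   1.82 20.61] 0.39727643046003713
```

```bash
python3 -c "
from plant import *
print(job_done())"
```

```text
the job is handed in; nothing more can be done
None
```

The panel is leaning on the prop and the roller is held pressed in the V-rest. I handed the job in at about 22.4 s of the 67 s; no verdict was reported.

- **Panel:** I released it leaning about 20° on the bar. Its foot is about 1 mm off centre and 37 mm in front of the bar's face. It was last seen still leaning, untouched, while the roller was being pressed.
- **Roller:** I lifted it from the cradle, lowered it into the V-rest, opened the fingers so it could settle, then gripped it again and pressed down.
    - **Position:** The wrist camera put it within about 0.5 mm sideways and lengthwise. Its angle agreed with the V-rest within a few tenths of a degree.
    - **Height:** The networks' readings of the axis ranged from 49.4 to 53.8 mm (seat height 52 mm).
    - **Force:** The push at hand-in was about 20 N down.
- **Not fully even:** A sideways force of about 3.5 N remained, down from 8 N after I corrected the position. By calculation, not by measurement, that puts roughly 14 N on one flank and 19 N on the other.
- **Bystanders:** The arm never went near the mould, bottle or brush. I did not measure their positions again at the end.

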